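# Sort a cleared-away handful of samples and reagents into their trays

### The arm

A 6-joint arm with a two-finger parallel gripper is mounted at the origin on a cart in front of the work surface, level with it; the furniture and walls round the work are solid. World frame = base frame: x ahead of the robot, y to its left, z up, the work surface at z = 0. Lengths are in m, angles in rad, forces in N, time in s.
With the tool pointing down it reaches from about 0.325 to 0.85 m from the base axis. Payload 4.4 kg.
Tool frame: the origin (TCP) lies midway between the tips of the shut fingers; the grasp point (between the pads) lies 19 mm behind it (robot.grip_depth is the distance from the TCP to the grasp point, in m); z points along the fingers, y is the line along which they close (so a half turn about z gives the same grasp; the last joint's range is limited). The gripper opens to 94 mm and grips with 3 to 60 N. Pads are 16 mm wide; open, the fingers measure 119 mm over their backs; the gripper's body (75 mm by 177 mm) begins 78 mm behind the grasp point.
Start: joints at [0.991, 0.207, 1.542, -0, 1.393, -0.15], TCP at [0.24, 0.523, 0.205] pointing down, gripper open.
Joint ranges: [-2.73, 2.73], [-0.86, 2.22], [0.23, 2.46], [-1.11, 4.25], [0.08, 2.63], [-2.82, 2.82]. Speed limits (rad/s): [2.79, 2.79, 3.14, 3.14, 3.14, 3.14].

### API

Orientations are given as a unit quaternion [w, x, y, z].
In Python, from cell import robot gives the robot as it stands.
- The arm moves only by the shell command python3 -m inch 'ROWS'. ROWS is JSON, a list of rows, each an object with "angular": the turn, a rotation vector about the tool's x, y, z in degrees, a list of three; "linear": the shift along the tool's x, y, z in cm, a list of three; "grip": the gripper command: -1 is shut, 1 is fully open, values between are in proportion. In form: [{"angular": [wx, wy, wz], "linear": [x, y, z], "grip": grip}, ...]. A call has exactly 8 rows; each row is the pose to reach, as a shift and turn from the pose commanded when the call began, along the tool's axes at that moment; what a row does not reach only later rows make up. A row lasts 1/12 s, in which the tool goes at most 41.7 mm and 7.16 degrees, less where a joint would pass 70% of its speed; a pose out of reach is approached as far as the arm can. A call with a gripper value outside its range is refused whole. The fingers move at their own pace and stop on an object; the grip force is fixed at half the most. Time passes only in rows, so rows that repeat a pose let the fingers close, or fill a call up. It gives the time, the measured TCP pose, the force, the opening and the grip force at its end, in the units of the state.
- robot.state(): the state, without advancing time (a new reading comes with each control period).
- robot.grab_frame(name): name is "side" or "top" or "wrist"; returns the picture (384x512x3 uint8, red, green, blue); there is no depth.
- robot.camera_model(name): a dict with "vertical_fov" (degrees; the focal length in pixels is half the picture's height over the tangent of half this angle, whatever the lens; pixels are square), "cx", "cy" (the principal point, pixels), "k1" (the pictures are not rectified: a ray, as slopes to the right and down, at radius r is drawn at 1 + k1 r^2 times it, then the intrinsics apply), "view" (4x4, takes a point from world to camera coordinates). Camera axes: x right, y up, looking along -z (the intrinsics and any distortion apply to the point x, -y, -z); pixel columns grow to the right and rows downward; lengths in m; the calibration is good to about 2 mm. A picture is of the moment at which its call begins: read the wrist's pose just before it. camera_model takes no time and is no camera call; for the wrist camera it gives the pose at the moment of the call.
- robot.job_done(): hands the job in; it is judged then, once.
The state is a dict: "time": time; "joints": joint angles; "joint_velocities": joint speeds; "tau": joint torques, N m; "tcp_pos": TCP position; "orientation": TCP orientation; "wrist_force": force on the tool from outside, world axes, zero at the start; "ft_torque": the same for the moment, N m; "gripper_width": finger opening in m; "grasp_force": force on a finger pad.
Only numpy, scipy, OpenCV 4.12 (cv2) and the standard library are available. Lean on these libraries where they do the work, as an engineer would, in place of code of your own. Each camera call takes 0.05 s, during which the arm holds its last target. There are 200 camera calls.

### The job

Sort the loose samples and reagents on the bench: both specimen cups (orange lid and white lid) go into the yellow tray, both small amber bottles (red cap and white cap) into the blue tray, and the blood tube into the red tray. Set each down on the tray's floor, the cups and bottles standing upright and never tipped on the way, the tube lying flat, and leave the steel forceps and the small white-and-purple carton where they lie.

Things in the scene. Friction and masses are not known exactly. Their poses are not given: they have to be found in the camera images.
- cup_orange_mid (a point): Specimen cup with an orange screw lid, 52 mm in diameter over the lid, 56 mm high, standing upright, about 30 g. The lid (52 mm across) takes up the top 12 mm, the cup below is 45 mm across. Grip it by the lid. Point: on its axis half-way up, 28 mm above its underside; z up.
- cup_white_mid (a point): Specimen cup with a white screw lid, 52 mm in diameter over the lid, 56 mm high, standing upright, about 30 g. The lid (52 mm across) takes up the top 12 mm, the cup below is 45 mm across. Grip it by the lid. Point: on its axis half-way up, 28 mm above its underside; z up.
- bottle_red_cap_mid (a point): Small round amber bottle with a red cap, 78 mm high, upright, about 50 g. Body 31 mm in diameter up to 58 mm, cap 25 mm across above. Grip it round the body. Point: on its axis half-way up, 39 mm above its underside; z up.
- bottle_white_cap_mid (a point): Smallest round amber bottle, with a white cap, 55 mm high, upright, about 30 g. Body 24 mm in diameter up to 41 mm, cap 21 mm across above. Grip it round the body. Point: on its axis half-way up, 27.5 mm above its underside; z up.
- blood_tube_mid (a point): Blood tube with a red cap, lying flat on the bench, 79 mm long, 16 mm high, about 10 mm wide where fingers meet it along its middle (cap 16 mm), about 15 g; does not roll. Point: its centre, 8 mm above its underside; y along the tube, z up. Grip it across, at the middle.
- tray_yellow: Yellow sorting tray, fixed, 104 (x) x 146 (y) x 13 mm high, walls 5 mm thick, inner floor 5 mm above the bench, inside 94 x 136 mm; thumb tabs on its short ends. Origin: centre of its underside; y along its length, nearly world y. The trays swap places. Tall devices stand behind the trays (beyond x = 0.55 m for y -0.19 to 0.05 m, beyond x = 0.48 m for y 0.13 to 0.46 m): carry things round in front of them.
- tray_blue: Blue sorting tray, fixed, 104 (x) x 146 (y) x 13 mm high, walls 5 mm thick, inner floor 5 mm above the bench, inside 94 x 136 mm; thumb tabs on its short ends. Origin: centre of its underside; y along its length, nearly world y. The trays swap places. Tall devices stand behind the trays (beyond x = 0.55 m for y -0.19 to 0.05 m, beyond x = 0.48 m for y 0.13 to 0.46 m): carry things round in front of them.
- tray_red: Red sorting tray, fixed, 104 (x) x 146 (y) x 13 mm high, walls 5 mm thick, inner floor 5 mm above the bench, inside 94 x 136 mm; thumb tabs on its short ends. Origin: centre of its underside; y along its length, nearly world y. The trays swap places. Tall devices stand behind the trays (beyond x = 0.55 m for y -0.19 to 0.05 m, beyond x = 0.48 m for y 0.13 to 0.46 m): carry things round in front of them.
- tweezers_mid (a point): Steel forceps lying flat near the bench's front edge, 17 x 126 x 7 mm, long along y, loose; a bystander. Point: its centre.
- slip_carton_mid (a point): Small flat white-and-purple carton, 46 x 48 x 18 mm, loose; a bystander. Point: its centre, 9 mm above its underside.
Mind the look-alikes: they are no part of the job. Leave any pink look-alike of the part that bears bottle_red_cap_mid alone.

How it is judged:
By the outcome, as a careful person would: the job done as asked, in the order asked, and still so for the second after the job is handed in, with the robot touching nothing.
It also fails if it takes over 134 s, if anything falls off the work surface, if the arm or the gripper's body presses on something with over 40 N, if the wrist force passes 120 N, or if a joint passes its speed limit or range.

## Working session

There is one attempt and no reset: what is moved stays moved. The work goes in short steps, Python scripts to look and compute and a shell command to move; the robot and the scene stay as the last step left them, time stands still between calls to the robot, and variables do not carry over. Pictures are saved under pics/ and viewed, at most 16 in all, crops included, and the job is handed in when it is done.

```bash
mkdir -p pics
cat > h.py <<'E'
import numpy as np, cv2
from cell import robot
from scipy.spatial.transform import Rotation as R
def snap(name,fn):
    m=robot.camera_model(name); im=robot.grab_frame(name)
    cv2.imwrite('pics/'+fn+'.png',np.ascontiguousarray(im[:,:,::-1])); np.save('pics/'+fn+'.npy',im)
    np.save('pics/'+fn+'_m.npy',m,allow_pickle=True); return im,m
def load(fn): return np.load('pics/'+fn+'.npy'),np.load('pics/'+fn+'_m.npy',allow_pickle=True).item()
def K(m):
    f=192/np.tan(np.radians(m['vertical_fov'])/2); return np.array([[f,0,m['cx']],[0,f,m['cy']],[0,0,1.]])
def pix2plane(m,u,v,z):
    k=K(m); x,y=(u-k[0,2])/k[0,0],(v-k[1,2])/k[1,1]
    a,b=x,y
    for _ in range(20):
        s=1+m['k1']*(a*a+b*b); a,b=x/s,y/s
    V=np.array(m['view']); Rw=V[:3,:3]; c=-Rw.T@V[:3,3]; d=Rw.T@np.array([a,-b,-1])
    return c+d*(z-c[2])/d[2]
def proj(m,p):
    V=np.array(m['view']); q=V[:3,:3]@np.array(p)+V[:3,3]; a,b=q[0]/-q[2],-q[1]/-q[2]
    s=1+m['k1']*(a*a+b*b); k=K(m); return k[0,0]*a*s+k[0,2],k[1,1]*b*s+k[1,2]
def st():
    s=robot.state(); r=R.from_quat(np.roll(s['orientation'],-1)).as_matrix()
    print('t',round(s['time'],2),'tcp',np.round(s['tcp_pos'],4),'x',np.round(r[:,0],3),'y',np.round(r[:,1],3),'z',np.round(r[:,2],3),'w',round(s['gripper_width'],4),'g',round(s['grasp_force'],1),'j',np.round(s['joints'],2)); return s,r
E
python3 - <<'E'
from h import *
st()
for n in ['side','top','wrist']:
    im,m=snap(n,n+'0'); print(n,m['vertical_fov'],m['k1'],np.round(np.linalg.inv(m['view'])[:3,3],3))
a=cv2.imread('pics/top0.png'); cv2.imwrite('pics/top0b.png',cv2.resize(a,(800,600),interpolation=cv2.INTER_CUBIC))
E
```

```text
t 0.0 tcp [0.2392 0.522  0.2043] x [-0.909  0.417  0.   ] y [ 0.417  0.909 -0.002] z [-0.001 -0.002 -1.   ] w 0.0938 g 0.0 j [ 0.99  0.21  1.54 -0.    1.39 -0.15]
side 45.395093801553095 -0.02064380661209921 [-0.118 -1.289  0.63 ]
top 50.83015114550879 -0.05373633782022898 [ 0.278 -0.138  1.436]
wrist 62.03370655843686 -0.08747282278457295 [0.17  0.553 0.384]
```

View pics/top0b.png

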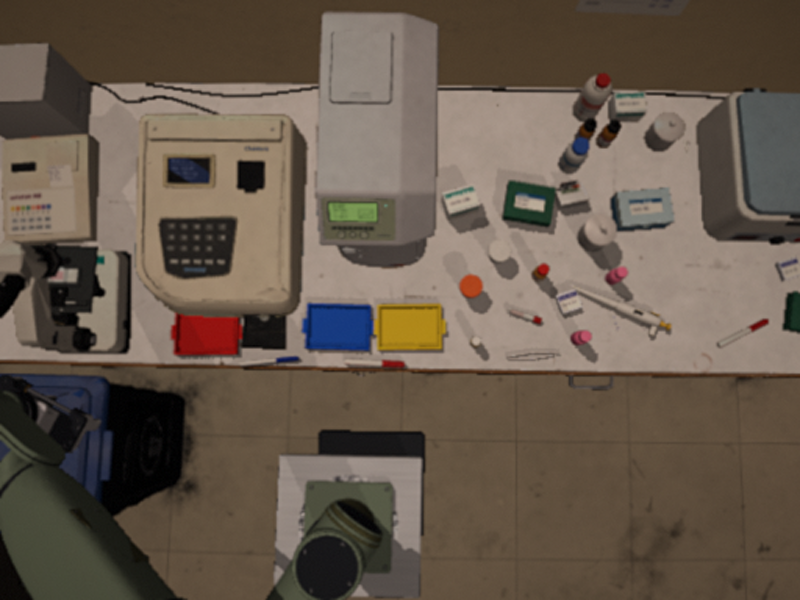

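View pics/side0.png

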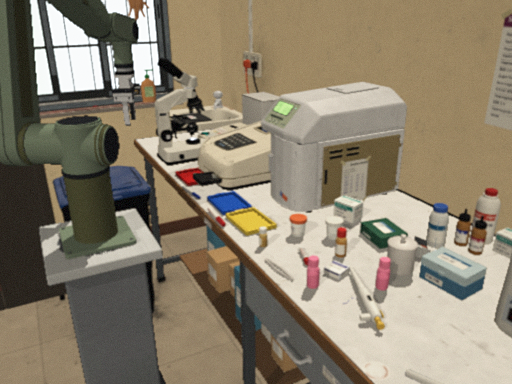

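The top view (800x600) shows the orange cup at (471,286), the white cup at (500,250), the red-cap bottle at (541,270), the white-cap bottle at (476,342), the tube at (525,316), the forceps at (532,355) and the carton at (569,301). The trays are red (207,335), blue (338,327) and yellow (410,327).
Candidates: the red-cap bottle could be (541,270) (red cap, amber body), (617,275) or (583,337) (both pink). The first fits. The white cup could be (500,250) or the larger canister at (598,232), and the first fits by size. I'll confirm both in a crop.

Run:
```python
from h import *
im,m=load('top0')
a=cv2.imread('pics/top0.png'); s=cv2.imread('pics/side0.png')
c=cv2.resize(a[140:240,270:440],(800,470),interpolation=cv2.INTER_CUBIC); cv2.imwrite('pics/c1.png',c)
cv2.imwrite('pics/c2.png',cv2.resize(s[190:310,220:400],(800,533),interpolation=cv2.INTER_CUBIC))
P=lambda u,v,z:np.round(pix2plane(m,u*.64,v*.64,z),3)
for n,u,v,z in [('or',471,286,.056),('wh',500,250,.056),('redb',541,270,.078),('whb',476,342,.055),('tube',525,316,.008),('can',598,232,.08),('pink1',583,337,.08),('carton',569,301,.018),('tw',532,355,.005)]: print(n,P(u,v,z))
hsv=cv2.cvtColor(im,cv2.COLOR_RGB2HSV)
for n,lo,hi,box in [('yel',(22,150,120),(32,255,255),(235,185,290,230)),('blue',(105,150,80),(125,255,255),(190,185,242,230)),('red',(0,180,80),(8,255,255),(105,195,158,232))]:
    k=cv2.inRange(hsv,lo,hi)
    if n=='red':k|=cv2.inRange(hsv,(172,180,80),(180,255,255))
    x0,y0,x1,y1=box;q=np.zeros_like(k);q[y0:y1,x0:x1]=k[y0:y1,x0:x1]
    pts=cv2.findNonZero(q); r=cv2.minAreaRect(pts); b=cv2.boxPoints(r)
    print(n,len(pts),r,[np.round(pix2plane(m,*p,.013),3)[:2].tolist() for p in b],np.round(pix2plane(m,*r[0],.013),3))
```

```text
or [ 0.528 -0.264  0.056]
wh [ 0.611 -0.329  0.056]
redb [ 0.562 -0.416  0.078]
whb [ 0.403 -0.275  0.055]
tube [ 0.469 -0.392  0.008]
can [ 0.65  -0.544  0.08 ]
pink1 [ 0.416 -0.504  0.08 ]
carton [ 0.504 -0.491  0.018]
tw [ 0.381 -0.407  0.005]
yel 1100 ((262.0, 209.0), (28.0, 44.0), 90.0) [[0.489, -0.049], [0.491, -0.206], [0.391, -0.207], [0.389, -0.052]] [ 0.44  -0.128  0.013]
blue 1145 ((215.5, 209.0), (28.0, 43.0), 90.0) [[0.486, 0.115], [0.488, -0.038], [0.389, -0.041], [0.386, 0.111]] [0.437 0.037 0.013]
red 988 ((132.0, 213.5), (25.0, 44.0), 90.0) [[0.459, 0.417], [0.462, 0.258], [0.372, 0.252], [0.369, 0.41]] [0.415 0.334 0.013]
```

View pics/c1.png

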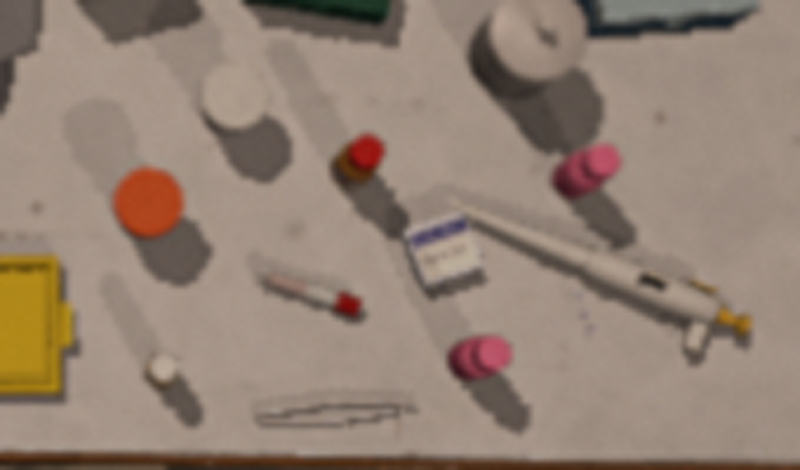

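View pics/c2.png

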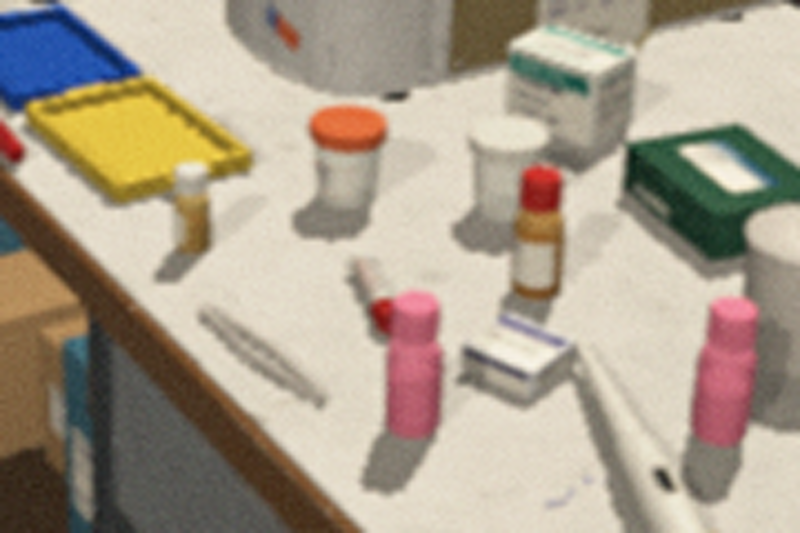

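The crops confirm it. The red cap on an amber body, the white-lidded cup and the white-cap amber bottle all match, and the pink bottles and the canister stay untouched. Moving first to a point in front of the devices, turning the tool so that its x is world +y and its y is world +x.

```bash
python3 -m inch '[{"angular":[0,0,57],"linear":[-17.8,-9.7,-7.6],"grip":1},{"angular":[0,0,57],"linear":[-17.8,-9.7,-7.6],"grip":1},{"angular":[0,0,57],"linear":[-17.8,-9.7,-7.6],"grip":1},{"angular":[0,0,57],"linear":[-17.8,-9.7,-7.6],"grip":1},{"angular":[0,0,57],"linear":[-17.8,-9.7,-7.6],"grip":1},{"angular":[0,0,57],"linear":[-17.8,-9.7,-7.6],"grip":1},{"angular":[0,0,57],"linear":[-17.8,-9.7,-7.6],"grip":1},{"angular":[0,0,57],"linear":[-17.8,-9.7,-7.6],"grip":1}]'; python3 -c "from h import *;st()"
```

```text
time: 0.82
tcp_pos: [0.3619, 0.3594, 0.2819]
orientation: [0.0, 0.657, 0.754, 0.0]
wrist_force: [0.2, 1.0, -0.1]
gripper_width: 0.0941
grasp_force: 0.0
t 0.82 tcp [0.3619 0.3594 0.2819] x [-0.137  0.991  0.   ] y [0.991 0.137 0.001] z [ 0.001  0.001 -1.   ] w 0.0941 g 0.0 j [0.61 0.02 1.6  0.   1.53 0.47]
```

```bash
python3 -m inch '[{"angular":[0,0,7.9],"linear":[-33,-2.5,0],"grip":1},{"angular":[0,0,7.9],"linear":[-33,-2.5,0],"grip":1},{"angular":[0,0,7.9],"linear":[-33,-2.5,0],"grip":1},{"angular":[0,0,7.9],"linear":[-33,-2.5,0],"grip":1},{"angular":[0,0,7.9],"linear":[-33,-2.5,0],"grip":1},{"angular":[0,0,7.9],"linear":[-33,-2.5,0],"grip":1},{"angular":[0,0,7.9],"linear":[-33,-2.5,0],"grip":1},{"angular":[0,0,7.9],"linear":[-33,-2.5,0],"grip":1}]'
python3 -m inch '[{"angular":[0,0,0],"linear":[-33,7,0],"grip":1},{"angular":[0,0,0],"linear":[-33,7,0],"grip":1},{"angular":[0,0,0],"linear":[-33,7,0],"grip":1},{"angular":[0,0,0],"linear":[-33,7,0],"grip":1},{"angular":[0,0,0],"linear":[-33,7,0],"grip":1},{"angular":[0,0,0],"linear":[-33,7,0],"grip":1},{"angular":[0,0,0],"linear":[-33,7,0],"grip":1},{"angular":[0,0,0],"linear":[-33,7,0],"grip":1}]'
python3 - <<'E'
from h import *
st(); snap('wrist','w1'); st()
a=cv2.imread('pics/w1.png'); cv2.imwrite('pics/w1b.png',cv2.resize(a,(800,600),interpolation=cv2.INTER_CUBIC))
E
```

```text
time: 1.48
tcp_pos: [0.3837, 0.0283, 0.2814]
orientation: [0.0, 0.704, 0.71, 0.0]
wrist_force: [1.2, -0.2, -1.2]
gripper_width: 0.0937
grasp_force: 0.0
time: 2.15
tcp_pos: [0.456, -0.2973, 0.281]
orientation: [-0.0, 0.704, 0.71, 0.0]
wrist_force: [0.4, 0.0, 1.0]
gripper_width: 0.0941
grasp_force: 0.0
t 2.15 tcp [ 0.456  -0.2973  0.281 ] x [-0.008  1.     0.001] y [ 1.     0.008 -0.   ] z [-0.     0.001 -1.   ] w 0.0941 g 0.0 j [-0.74  0.09  1.52  0.    1.53 -0.74]
t 2.2 tcp [ 0.4567 -0.3047  0.2797] x [-0.003  1.    -0.005] y [ 1.     0.003 -0.001] z [-0.001 -0.005 -1.   ] w 0.0938 g 0.0 j [-0.74  0.1   1.51 -0.    1.53 -0.75]
```

View pics/w1b.png

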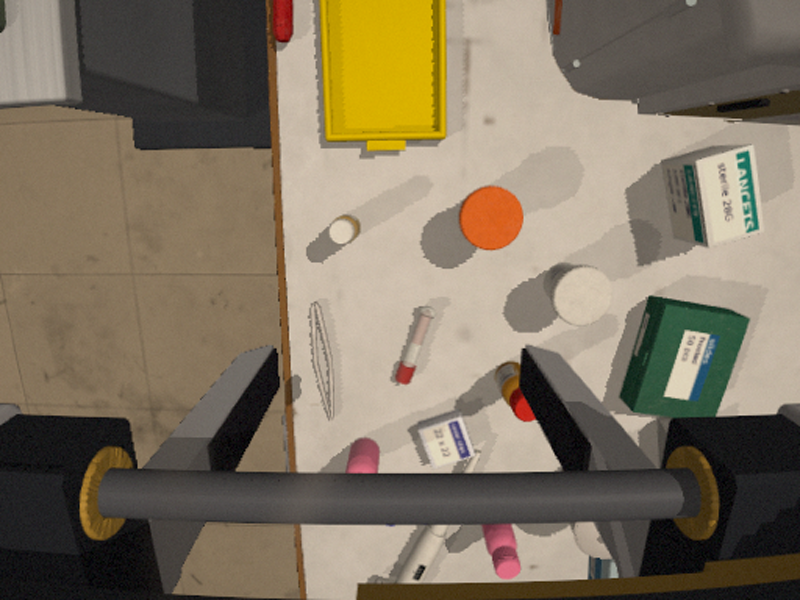

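The wrist view (800x600) shows the orange lid at (491,217), the white lid at (581,294), the white bottle cap at (345,229), the red cap at (522,402), the tube from (429,308) to (404,381), and the yellow tray's near corners at (327,140) and (446,137).

Run:
```python
from h import *
im,m=load('w1')
P=lambda u,v,z:np.round(pix2plane(m,u*.64,v*.64,z),4)
for n,u,v,z in [('or',491,217,.056),('wh',581.5,294,.056),('whb',345,229,.055),('redb',522,402,.078),('t1',429,308,.008),('t2',404,381,.008),('y1',327,140,.013),('y2',446,137,.013)]: print(n,P(u,v,z))
_,m2=load('top0'); print([np.round(np.array(proj(m2,P(491,217,.056)))/.64,1), np.round(np.array(proj(m2,P(581.5,294,.056)))/.64,1)])
st()
```

```text
or [ 0.5293 -0.2625  0.056 ]
wh [ 0.61   -0.3261  0.056 ]
whb [ 0.4112 -0.2734  0.055 ]
redb [ 0.5605 -0.4155  0.078 ]
t1 [ 0.484  -0.3532  0.008 ]
t2 [ 0.4612 -0.4282  0.008 ]
y1 [ 0.3923 -0.2016  0.013 ]
y2 [ 0.495  -0.1984  0.013 ]
[array([470.5, 285.3]), array([498.9, 250.4])]
t 2.2 tcp [ 0.4567 -0.3047  0.2797] x [-0.003  1.    -0.005] y [ 1.     0.003 -0.001] z [-0.001 -0.005 -1.   ] w 0.0938 g 0.0 j [-0.74  0.1   1.51 -0.    1.53 -0.75]
```

```bash
python3 -m inch '[{"angular":[0,0,0],"linear":[4.2,7.2,5],"grip":1},{"angular":[0,0,0],"linear":[4.2,7.2,10],"grip":1},{"angular":[0,0,0],"linear":[4.2,7.2,14],"grip":1},{"angular":[0,0,0],"linear":[4.2,7.2,18],"grip":1},{"angular":[0,0,0],"linear":[4.2,7.2,21],"grip":1},{"angular":[0,0,0],"linear":[4.2,7.2,23],"grip":1},{"angular":[0,0,0],"linear":[4.2,7.2,24.9],"grip":1},{"angular":[0,0,0],"linear":[4.2,7.2,24.9],"grip":1}]'; python3 -c "from h import *;st()"
```

```text
time: 2.87
tcp_pos: [0.5219, -0.2482, 0.0246]
orientation: [-0.008, 0.704, 0.71, -0.001]
wrist_force: [-1.3, 0.8, -1.5]
gripper_width: 0.0942
grasp_force: 0.0
t 2.87 tcp [ 0.5219 -0.2482  0.0246] x [-0.009  1.     0.009] y [ 1.     0.009 -0.013] z [-0.013  0.009 -1.   ] w 0.0942 g 0.0 j [-0.59  0.43  1.66 -0.    1.07 -0.6 ]
```

```bash
python3 -m inch '[{"angular":[0,0,0],"linear":[0,0,0],"grip":1},{"angular":[0,0,0],"linear":[0,0,0],"grip":1},{"angular":[0,0,0],"linear":[0,0,0],"grip":1},{"angular":[0,0,0],"linear":[0,0,0],"grip":1},{"angular":[0,0,0],"linear":[0,0,0],"grip":1},{"angular":[0,0,0],"linear":[0,0,0],"grip":1},{"angular":[0,0,0],"linear":[0,0,0],"grip":1},{"angular":[0,0,0],"linear":[0,0,0],"grip":1}]'; python3 -c "from h import *;st()"
```

```text
time: 3.53
tcp_pos: [0.528, -0.2528, 0.0329]
orientation: [0.0, 0.704, 0.71, 0.0]
wrist_force: [0.3, -0.3, -0.3]
gripper_width: 0.0939
grasp_force: 0.0
t 3.53 tcp [ 0.528  -0.2528  0.0329] x [-0.008  1.    -0.   ] y [1.    0.008 0.001] z [ 0.001 -0.    -1.   ] w 0.0939 g 0.0 j [-0.59  0.42  1.65 -0.    1.07 -0.6 ]
```

```bash
python3 -m inch '[{"angular":[0,0,0],"linear":[-1,0.1,0.2],"grip":1},{"angular":[0,0,0],"linear":[-1,0.1,0.2],"grip":1},{"angular":[0,0,0],"linear":[-1,0.1,0.2],"grip":-1},{"angular":[0,0,0],"linear":[-1,0.1,0.2],"grip":-1},{"angular":[0,0,0],"linear":[-1,0.1,0.2],"grip":-1},{"angular":[0,0,0],"linear":[-1,0.1,0.2],"grip":-1},{"angular":[0,0,0],"linear":[-1,0.1,0.2],"grip":-1},{"angular":[0,0,0],"linear":[-1,0.1,0.2],"grip":-1}]'; python3 -c "from h import *;st()"
```

```text
time: 4.2
tcp_pos: [0.5289, -0.2625, 0.0305]
orientation: [-0.0, 0.704, 0.71, 0.0]
wrist_force: [0.4, 0.1, 1.2]
gripper_width: 0.0574
grasp_force: 0.0
t 4.2 tcp [ 0.5289 -0.2625  0.0305] x [-0.008  1.     0.   ] y [ 1.     0.008 -0.   ] z [-0.  0. -1.] w 0.0574 g 0.0 j [-0.61  0.43  1.64  0.    1.07 -0.62]
```

```bash
python3 -m inch '[{"angular":[0,0,0],"linear":[0,0,0],"grip":-1},{"angular":[0,0,0],"linear":[0,0,0],"grip":-1},{"angular":[0,0,0],"linear":[0,0,0],"grip":-1},{"angular":[0,0,0],"linear":[0,0,0],"grip":-1},{"angular":[0,0,0],"linear":[0,0,0],"grip":-1},{"angular":[0,0,0],"linear":[0,0,-0.5],"grip":-1},{"angular":[0,0,0],"linear":[0,0,-1.5],"grip":-1},{"angular":[0,0,0],"linear":[0,0,-2.5],"grip":-1}]'; python3 -c "from h import *;st()"
```

```text
time: 4.87
tcp_pos: [0.5287, -0.2625, 0.056]
orientation: [-0.0, 0.704, 0.71, -0.0]
wrist_force: [-0.7, -0.1, -0.0]
gripper_width: 0.0508
grasp_force: 30.0
t 4.87 tcp [ 0.5287 -0.2625  0.056 ] x [-0.008  1.     0.   ] y [ 1.     0.008 -0.001] z [-0.001  0.    -1.   ] w 0.0508 g 30.0 j [-0.61  0.4   1.63 -0.    1.12 -0.62]
```

```bash
python3 -m inch '[{"angular":[0,0,0],"linear":[0,-1,-1.5],"grip":-1},{"angular":[0,0,0],"linear":[0.5,-3,-3],"grip":-1},{"angular":[0,0,0],"linear":[1.5,-5.5,-4],"grip":-1},{"angular":[0,0,0],"linear":[4,-7.8,-4],"grip":-1},{"angular":[0,0,0],"linear":[7.5,-8.6,-4],"grip":-1},{"angular":[0,0,0],"linear":[11.5,-8.6,-4],"grip":-1},{"angular":[0,0,0],"linear":[14.5,-8.6,-4],"grip":-1},{"angular":[0,0,0],"linear":[16,-8.6,-4],"grip":-1}]'
python3 -m inch '[{"angular":[0,0,0],"linear":[0.7,0,0],"grip":-1},{"angular":[0,0,0],"linear":[1,0,0],"grip":-1},{"angular":[0,0,0],"linear":[1,0,1],"grip":-1},{"angular":[0,0,0],"linear":[1,0,2.2],"grip":-1},{"angular":[0,0,0],"linear":[1,0,3.4],"grip":-1},{"angular":[0,0,0],"linear":[1,0,4.2],"grip":-1},{"angular":[0,0,0],"linear":[1,0,4.6],"grip":-1},{"angular":[0,0,0],"linear":[1,0,4.6],"grip":-1}]'; python3 -c "
from h import *
st();snap('wrist','w2');st()"
```

```text
time: 5.53
tcp_pos: [0.4411, -0.1006, 0.0966]
orientation: [0.0, 0.704, 0.711, 0.001]
wrist_force: [-0.0, 0.7, -0.4]
gripper_width: 0.051
grasp_force: 30.0
time: 6.2
tcp_pos: [0.4406, -0.0938, 0.0482]
orientation: [-0.001, 0.705, 0.71, -0.001]
wrist_force: [0.6, 0.5, 0.5]
gripper_width: 0.0508
grasp_force: 30.0
t 6.2 tcp [ 0.4406 -0.0938  0.0482] x [-0.007  1.     0.001] y [ 1.     0.007 -0.002] z [-0.002  0.001 -1.   ] w 0.0508 g 30.0 j [-0.4   0.15  1.98 -0.    1.02 -0.41]
t 6.25 tcp [ 0.4412 -0.0938  0.0489] x [-0.007  1.     0.   ] y [ 1.     0.007 -0.001] z [-0.001  0.    -1.   ] w 0.0509 g 30.0 j [-0.4   0.15  1.97 -0.    1.02 -0.41]
```

View pics/w2.png

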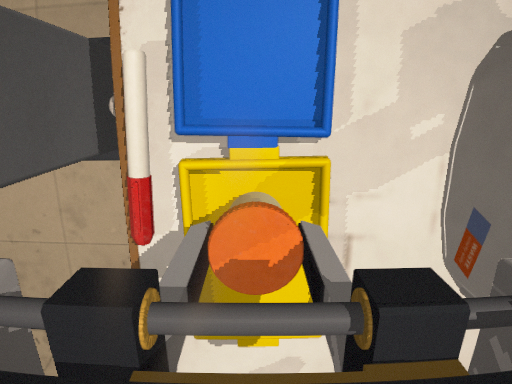

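The cup is upright over the yellow tray, centred in x. The yellow far edge is at row 157 (columns 181–329) and the blue near edge at row 136 (columns 176–331). I'll measure both.

Run:
```python
from h import *
_,m=load('w2')
for u,v in [(181,158),(329,157),(176,135),(331,134)]: print(np.round(pix2plane(m,u,v,.013),4))
```

```text
[ 0.389 -0.054  0.013]
[ 0.4897 -0.0525  0.013 ]
[ 0.3864 -0.0384  0.013 ]
[ 0.4901 -0.037   0.013 ]
```

```bash
python3 -m inch '[{"angular":[0,0,0],"linear":[0,0,0.5],"grip":-1},{"angular":[0,0,0],"linear":[0,0,1],"grip":-1},{"angular":[0,0,0],"linear":[0,0,1.3],"grip":-1},{"angular":[0,0,0],"linear":[0,0,1.3],"grip":-1},{"angular":[0,0,0],"linear":[0,0,1.3],"grip":-1},{"angular":[0,0,0],"linear":[0,0,1.3],"grip":-1},{"angular":[0,0,0],"linear":[0,0,1.3],"grip":-1},{"angular":[0,0,0],"linear":[0,0,1.3],"grip":-1}]'; python3 -c "from h import *;st()"
```

```text
time: 6.92
tcp_pos: [0.4417, -0.0934, 0.0367]
orientation: [0.0, 0.704, 0.71, 0.0]
wrist_force: [0.3, 0.1, 0.2]
gripper_width: 0.0509
grasp_force: 30.0
t 6.92 tcp [ 0.4417 -0.0934  0.0367] x [-0.008  1.    -0.   ] y [1.    0.008 0.   ] z [ 0. -0. -1.] w 0.0509 g 30.0 j [-0.4   0.17  1.98 -0.    0.99 -0.41]
```

```bash
python3 -m inch '[{"angular":[0,0,0],"linear":[0,0,0.1],"grip":-1},{"angular":[0,0,0],"linear":[0,0,0.1],"grip":-1},{"angular":[0,0,0],"linear":[0,0,0.1],"grip":-0.2},{"angular":[0,0,0],"linear":[0,0,0.1],"grip":0.4},{"angular":[0,0,0],"linear":[0,0,0.1],"grip":1},{"angular":[0,0,0],"linear":[0,0,0.1],"grip":1},{"angular":[0,0,0],"linear":[0,0,0.1],"grip":1},{"angular":[0,0,0],"linear":[0,0,0.1],"grip":1}]'
python3 -m inch '[{"angular":[0,0,0],"linear":[0,0,0],"grip":1},{"angular":[0,0,0],"linear":[0,0,0],"grip":1},{"angular":[0,0,0],"linear":[0,0,-1],"grip":1},{"angular":[0,0,0],"linear":[0,0,-3],"grip":1},{"angular":[0,0,0],"linear":[0,0,-6],"grip":1},{"angular":[0,0,0],"linear":[-2,0,-9],"grip":1},{"angular":[0,0,0],"linear":[-5,0,-10],"grip":1},{"angular":[0,0,0],"linear":[-9,0,-10],"grip":1}]'
python3 -m inch '[{"angular":[0,0,0],"linear":[-4,0,0],"grip":1},{"angular":[0,0,0],"linear":[-7,2,0],"grip":1},{"angular":[0,0,0],"linear":[-10,5,0],"grip":1},{"angular":[0,0,0],"linear":[-12.5,8.5,0],"grip":1},{"angular":[0,0,0],"linear":[-14.2,12,0],"grip":1},{"angular":[0,0,0],"linear":[-14.2,15,0],"grip":1},{"angular":[0,0,0],"linear":[-14.2,16.5,0],"grip":1},{"angular":[0,0,0],"linear":[-14.2,16.8,0],"grip":1}]'
python3 -c "
from h import *
st();snap('wrist','w3');st()"
```

```text
time: 7.58
tcp_pos: [0.4415, -0.0934, 0.0355]
orientation: [-0.0, 0.704, 0.71, -0.0]
wrist_force: [-1.3, -0.9, -0.6]
gripper_width: 0.0806
grasp_force: 0.0
time: 8.25
tcp_pos: [0.445, -0.1843, 0.1403]
orientation: [0.004, 0.703, 0.711, 0.001]
wrist_force: [1.0, 0.1, 0.7]
gripper_width: 0.0942
grasp_force: 0.0
time: 8.92
tcp_pos: [0.6139, -0.3241, 0.1357]
orientation: [0.001, 0.704, 0.71, 0.0]
wrist_force: [-0.8, -0.8, -0.4]
gripper_width: 0.0941
grasp_force: 0.0
t 8.92 tcp [ 0.6139 -0.3241  0.1357] x [-0.009  1.    -0.   ] y [1.    0.009 0.002] z [ 0.002 -0.    -1.   ] w 0.0941 g 0.0 j [-0.61  0.51  1.28  0.    1.35 -0.62]
t 8.97 tcp [ 0.6128 -0.3238  0.1355] x [-0.01  1.   -0.  ] y [1.   0.01 0.  ] z [ 0. -0. -1.] w 0.0943 g 0.0 j [-0.61  0.51  1.29  0.    1.35 -0.62]
```

View pics/w3.png

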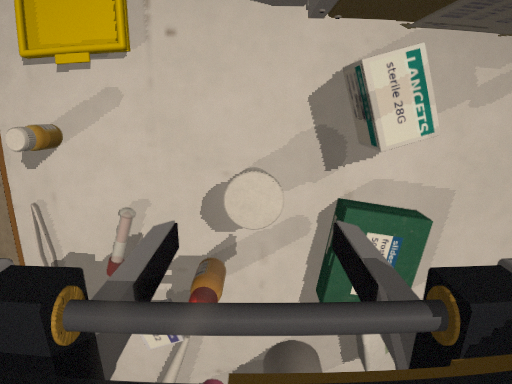

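The white lid is at (254,200). The green box is near the +x finger, with corners at (340,200) and (318,300), so I'll check the clearance.

Run:
```python
from h import *
_,m=load('w3'); print('lid',np.round(pix2plane(m,254,200,.056),4))
for z in(0,.02,.04): print(z,[np.round(pix2plane(m,u,v,z)[:2],3).tolist() for u,v in [(340,200),(431,215),(318,300)]])
_,m=load('w1')
for z in(0,.02,.04): print(z,[np.round(pix2plane(m,u*.64,v*.64,z)[:2],3).tolist() for u,v in [(655,297),(748,322),(622,403)]])
```

```text
lid [ 0.6123 -0.3271  0.056 ]
0 [[0.701, -0.343], [0.803, -0.359], [0.686, -0.463]]
0.02 [[0.696, -0.337], [0.791, -0.352], [0.682, -0.449]]
0.04 [[0.69, -0.331], [0.778, -0.345], [0.677, -0.436]]
0 [[0.706, -0.343], [0.81, -0.368], [0.688, -0.457]]
0.02 [[0.695, -0.338], [0.795, -0.362], [0.677, -0.446]]
0.04 [[0.684, -0.332], [0.779, -0.356], [0.667, -0.436]]
```

```bash
python3 -m inch '[{"angular":[0,0,0],"linear":[-0.3,0,0.5],"grip":0.6},{"angular":[0,0,0],"linear":[-0.3,0,2.5],"grip":0.6},{"angular":[0,0,0],"linear":[-0.3,0,5],"grip":0.6},{"angular":[0,0,0],"linear":[-0.3,0,7.5],"grip":0.6},{"angular":[0,0,0],"linear":[-0.3,0,9.5],"grip":0.6},{"angular":[0,0,0],"linear":[-0.3,0,10.5],"grip":0.6},{"angular":[0,0,0],"linear":[-0.3,0,10.5],"grip":0.6},{"angular":[0,0,0],"linear":[-0.3,0,10.5],"grip":0.6}]'
python3 -m inch '[{"angular":[0,0,0],"linear":[0,0,0],"grip":0.6},{"angular":[0,0,0],"linear":[0,0,0],"grip":-1},{"angular":[0,0,0],"linear":[0,0,0],"grip":-1},{"angular":[0,0,0],"linear":[0,0,0],"grip":-1},{"angular":[0,0,0],"linear":[0,0,0],"grip":-1},{"angular":[0,0,0],"linear":[0,0,0],"grip":-1},{"angular":[0,0,0],"linear":[0,0,0],"grip":-1},{"angular":[0,0,0],"linear":[0,0,0],"grip":-1}]'; python3 -c "from h import *;st()"
```

```text
time: 9.63
tcp_pos: [0.6106, -0.327, 0.0306]
orientation: [-0.0, 0.704, 0.71, -0.0]
wrist_force: [-0.3, 0.1, -0.1]
gripper_width: 0.0754
grasp_force: 0.0
time: 10.3
tcp_pos: [0.6119, -0.3273, 0.0312]
orientation: [0.001, 0.704, 0.71, 0.0]
wrist_force: [0.4, 0.4, 4.1]
gripper_width: 0.0509
grasp_force: 30.0
t 10.3 tcp [ 0.6119 -0.3273  0.0312] x [-0.008  1.    -0.001] y [1.    0.008 0.001] z [ 0.001 -0.001 -1.   ] w 0.0509 g 30.0 j [-0.62  0.62  1.35  0.    1.17 -0.62]
```

```bash
python3 -m inch '[{"angular":[0,0,0],"linear":[0,0,-0.5],"grip":-1},{"angular":[0,0,0],"linear":[0,0,-2],"grip":-1},{"angular":[0,0,0],"linear":[0,-0.7,-4],"grip":-1},{"angular":[0,0,0],"linear":[0,-2.2,-6],"grip":-1},{"angular":[0,0,0],"linear":[0.5,-4.5,-7.5],"grip":-1},{"angular":[0,0,0],"linear":[1.2,-7.3,-8],"grip":-1},{"angular":[0,0,0],"linear":[2.5,-10.2,-8],"grip":-1},{"angular":[0,0,0],"linear":[4.5,-12.8,-8],"grip":-1}]'
python3 -m inch '[{"angular":[0,0,0],"linear":[2.5,-2,0],"grip":-1},{"angular":[0,0,0],"linear":[5.2,-3.3,0],"grip":-1},{"angular":[0,0,0],"linear":[8,-3.9,0],"grip":-1},{"angular":[0,0,0],"linear":[10.2,-3.9,0],"grip":-1},{"angular":[0,0,0],"linear":[11.5,-3.9,0],"grip":-1},{"angular":[0,0,0],"linear":[12,-3.9,0],"grip":-1},{"angular":[0,0,0],"linear":[12.1,-3.9,0],"grip":-1},{"angular":[0,0,0],"linear":[12.1,-3.9,0],"grip":-1}]'
python3 -m inch '[{"angular":[0,0,0],"linear":[0,0,1],"grip":-1},{"angular":[0,0,0],"linear":[0,0,2.5],"grip":-1},{"angular":[0,0,0],"linear":[0,0,4.2],"grip":-1},{"angular":[0,0,0],"linear":[0,0,5.5],"grip":-1},{"angular":[0,0,0],"linear":[0,0,6.2],"grip":-1},{"angular":[0,0,0],"linear":[0,0,6.6],"grip":-1},{"angular":[0,0,0],"linear":[0,0,6.6],"grip":-1},{"angular":[0,0,0],"linear":[0,0,6.6],"grip":-1}]'
python3 -c "
from h import *
st();snap('wrist','w4')"
```

```text
time: 10.97
tcp_pos: [0.4823, -0.2843, 0.1123]
orientation: [0.002, 0.705, 0.71, -0.0]
wrist_force: [0.1, 0.3, 0.3]
gripper_width: 0.0509
grasp_force: 30.0
time: 11.63
tcp_pos: [0.4438, -0.163, 0.111]
orientation: [0.001, 0.704, 0.71, -0.0]
wrist_force: [0.1, -0.0, -0.8]
gripper_width: 0.0509
grasp_force: 30.0
time: 12.3
tcp_pos: [0.4434, -0.1629, 0.0445]
orientation: [0.0, 0.704, 0.71, 0.0]
wrist_force: [-0.1, 0.0, -0.0]
gripper_width: 0.051
grasp_force: 30.0
t 12.3 tcp [ 0.4434 -0.1629  0.0445] x [-0.008  1.    -0.   ] y [1.    0.008 0.   ] z [ 0. -0. -1.] w 0.051 g 30.0 j [-0.54  0.2   1.93 -0.    1.02 -0.54]
```

View pics/w4.png

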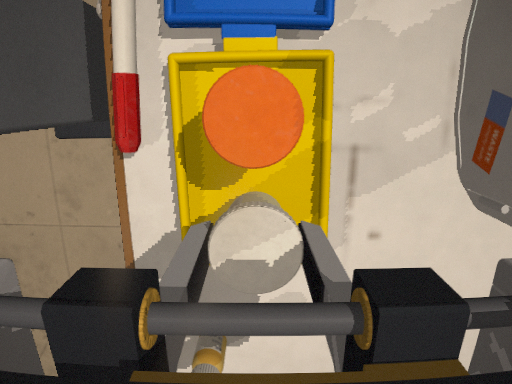

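The white cup is over the free half of the yellow tray and the orange cup stands upright at (253,117). I'll set the white cup down, then hover over the white-cap bottle.

```bash
python3 -m inch '[{"angular":[0,0,0],"linear":[0.1,0,0.4],"grip":-1},{"angular":[0,0,0],"linear":[0.1,0,0.8],"grip":-1},{"angular":[0,0,0],"linear":[0.1,0,0.9],"grip":-1},{"angular":[0,0,0],"linear":[0.1,0,0.9],"grip":-1},{"angular":[0,0,0],"linear":[0.1,0,0.9],"grip":-1},{"angular":[0,0,0],"linear":[0.1,0,0.9],"grip":-0.1},{"angular":[0,0,0],"linear":[0.1,0,0.9],"grip":0.4},{"angular":[0,0,0],"linear":[0.1,0,0.9],"grip":0.8}]'
python3 -m inch '[{"angular":[0,0,0],"linear":[0,0,0],"grip":0.8},{"angular":[0,0,0],"linear":[0,0,0],"grip":0.8},{"angular":[0,0,0],"linear":[0,0,0],"grip":0.8},{"angular":[0,0,0],"linear":[0,0,-1],"grip":0.8},{"angular":[0,0,0],"linear":[0,0,-3],"grip":0.8},{"angular":[0,0,0],"linear":[0,0,-6],"grip":0.8},{"angular":[0,0,0],"linear":[0,0,-9],"grip":0.8},{"angular":[0,0,0],"linear":[0,0,-11],"grip":0.8}]'
python3 -m inch '[{"angular":[0,0,0],"linear":[-1,0,0],"grip":0.4},{"angular":[0,0,0],"linear":[-3,-0.5,0],"grip":0.4},{"angular":[0,0,0],"linear":[-6,-1.5,0],"grip":0.4},{"angular":[0,0,0],"linear":[-8.5,-2.5,0],"grip":0.4},{"angular":[0,0,0],"linear":[-10.5,-3.3,0],"grip":0.4},{"angular":[0,0,0],"linear":[-11.1,-3.3,0],"grip":0.4},{"angular":[0,0,0],"linear":[-11.1,-3.3,0],"grip":0.4},{"angular":[0,0,0],"linear":[-11.1,-3.3,0],"grip":0.4}]'
python3 -c "
from h import *
st();snap('wrist','w5');st()"
```

```text
time: 13.02
tcp_pos: [0.443, -0.1613, 0.0353]
orientation: [0.0, 0.704, 0.71, -0.0]
wrist_force: [-0.0, -0.0, -0.6]
gripper_width: 0.061
grasp_force: 0.0
time: 13.68
tcp_pos: [0.4442, -0.162, 0.1489]
orientation: [0.002, 0.704, 0.71, 0.0]
wrist_force: [0.8, -0.4, -0.5]
gripper_width: 0.0847
grasp_force: 0.0
time: 14.35
tcp_pos: [0.4108, -0.2723, 0.1449]
orientation: [-0.001, 0.704, 0.71, 0.0]
wrist_force: [-0.1, 0.2, -0.1]
gripper_width: 0.0656
grasp_force: 0.0
t 14.35 tcp [ 0.4108 -0.2723  0.1449] x [-0.007  1.     0.001] y [ 1.     0.007 -0.001] z [-0.001  0.001 -1.   ] w 0.0656 g 0.0 j [-0.76  0.09  1.8   0.    1.25 -0.77]
t 14.4 tcp [ 0.4109 -0.2718  0.145 ] x [-0.008  1.     0.001] y [ 1.     0.008 -0.001] z [-0.001  0.001 -1.   ] w 0.066 g 0.0 j [-0.76  0.09  1.8   0.    1.25 -0.77]
```

View pics/w5.png

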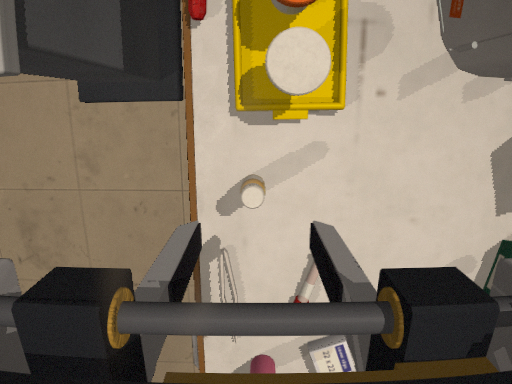

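White cup stands in the tray at (298,60); bottle cap at (253,198).

Run:
```python
from h import *
_,m=load('w5'); print('cap',np.round(pix2plane(m,253,198,.055),4),'shoulder',np.round(pix2plane(m,254,187,.03),4))
```

```text
cap [ 0.408  -0.2763  0.055 ] shoulder [ 0.4088 -0.2727  0.03  ]
```

```bash
python3 -m inch '[{"angular":[0,0,0],"linear":[-0.3,-0.2,1],"grip":0.4},{"angular":[0,0,0],"linear":[-0.3,-0.2,3.5],"grip":0.4},{"angular":[0,0,0],"linear":[-0.3,-0.2,6.5],"grip":0.4},{"angular":[0,0,0],"linear":[-0.3,-0.2,9.5],"grip":0.4},{"angular":[0,0,0],"linear":[-0.3,-0.2,12],"grip":0.4},{"angular":[0,0,0],"linear":[-0.3,-0.2,13.2],"grip":0.4},{"angular":[0,0,0],"linear":[-0.3,-0.2,13.3],"grip":0.4},{"angular":[0,0,0],"linear":[-0.3,-0.2,13.3],"grip":0.4}]'
python3 -m inch '[{"angular":[0,0,0],"linear":[0,0,0],"grip":-1},{"angular":[0,0,0],"linear":[0,0,0],"grip":-1},{"angular":[0,0,0],"linear":[0,0,0],"grip":-1},{"angular":[0,0,0],"linear":[0,0,0],"grip":-1},{"angular":[0,0,0],"linear":[0,0,0],"grip":-1},{"angular":[0,0,0],"linear":[0,0,0],"grip":-1},{"angular":[0,0,0],"linear":[0,0,0],"grip":-1},{"angular":[0,0,0],"linear":[0,0,0],"grip":-1}]'
python3 -m inch '[{"angular":[0,0,0],"linear":[0,0,0],"grip":-1},{"angular":[0,0,0],"linear":[0,0,0],"grip":-1},{"angular":[0,0,0],"linear":[0,0,0],"grip":-1},{"angular":[0,0,0],"linear":[0,0,0],"grip":-1},{"angular":[0,0,0],"linear":[0,0,0],"grip":-1},{"angular":[0,0,0],"linear":[0,0,0],"grip":-1},{"angular":[0,0,0],"linear":[0,0,0],"grip":-1},{"angular":[0,0,0],"linear":[0,0,0],"grip":-1}]'; python3 -c "from h import *;st()"
```

```text
time: 15.07
tcp_pos: [0.4084, -0.2741, 0.0112]
orientation: [-0.001, 0.704, 0.71, -0.0]
wrist_force: [0.1, -0.6, 0.5]
gripper_width: 0.0657
grasp_force: 0.0
time: 15.73
tcp_pos: [0.4091, -0.2758, 0.0127]
orientation: [0.0, 0.704, 0.71, -0.0]
wrist_force: [-0.3, 0.2, 2.3]
gripper_width: 0.023
grasp_force: 30.0
time: 16.4
tcp_pos: [0.4091, -0.2759, 0.0127]
orientation: [0.0, 0.704, 0.71, -0.0]
wrist_force: [-1.2, 0.3, 5.5]
gripper_width: 0.023
grasp_force: 30.0
t 16.4 tcp [ 0.4091 -0.2759  0.0127] x [-0.008  1.    -0.   ] y [1.    0.008 0.   ] z [ 0. -0. -1.] w 0.023 g 30.0 j [-0.77  0.29  1.89 -0.    0.96 -0.78]
```

```bash
python3 -m inch '[{"angular":[0,0,0],"linear":[0,0,-0.7],"grip":-1},{"angular":[0,0,0],"linear":[0,0,-2.5],"grip":-1},{"angular":[0,0,0],"linear":[0,0,-5],"grip":-1},{"angular":[0,0,0],"linear":[0,0,-8],"grip":-1},{"angular":[0,0,0],"linear":[0.5,0.5,-10.5],"grip":-1},{"angular":[0,0,0],"linear":[2,1,-12],"grip":-1},{"angular":[0,0,0],"linear":[4.5,2,-12],"grip":-1},{"angular":[0,0,0],"linear":[8,3,-12],"grip":-1}]'
python3 -m inch '[{"angular":[0,0,0],"linear":[4,0.2,0],"grip":-1},{"angular":[0,0,0],"linear":[8,0.2,0],"grip":-1},{"angular":[0,0,0],"linear":[12,0.2,0],"grip":-1},{"angular":[0,0,0],"linear":[16,0.2,0],"grip":-1},{"angular":[0,0,0],"linear":[20,0.2,0],"grip":-1},{"angular":[0,0,0],"linear":[23.5,0.2,0],"grip":-1},{"angular":[0,0,0],"linear":[26,0.2,0],"grip":-1},{"angular":[0,0,0],"linear":[26.8,0.2,0],"grip":-1}]'
python3 -m inch '[{"angular":[0,0,0],"linear":[0,0,0],"grip":-1},{"angular":[0,0,0],"linear":[0,0,1],"grip":-1},{"angular":[0,0,0],"linear":[0,0,3],"grip":-1},{"angular":[0,0,0],"linear":[0,0,5.5],"grip":-1},{"angular":[0,0,0],"linear":[0,0,8],"grip":-1},{"angular":[0,0,0],"linear":[0,0,9.7],"grip":-1},{"angular":[0,0,0],"linear":[0,0,10.5],"grip":-1},{"angular":[0,0,0],"linear":[0,0,10.5],"grip":-1}]'
python3 -c "
from h import *
st();snap('wrist','w6')"
```

```text
time: 17.07
tcp_pos: [0.4398, -0.1968, 0.1343]
orientation: [0.002, 0.705, 0.709, 0.0]
wrist_force: [0.4, -0.1, -1.0]
gripper_width: 0.0232
grasp_force: 30.0
time: 17.73
tcp_pos: [0.4371, 0.0759, 0.1322]
orientation: [-0.001, 0.703, 0.711, 0.0]
wrist_force: [0.0, -1.0, -0.0]
gripper_width: 0.0232
grasp_force: 30.0
time: 18.4
tcp_pos: [0.4359, 0.0712, 0.025]
orientation: [-0.002, 0.705, 0.709, -0.002]
wrist_force: [-0.5, 0.1, -1.0]
gripper_width: 0.0227
grasp_force: 30.0
t 18.4 tcp [0.4359 0.0712 0.025 ] x [-0.006  1.    -0.   ] y [ 1.     0.006 -0.006] z [-0.006 -0.    -1.   ] w 0.0227 g 30.0 j [-0.03  0.18  2.01 -0.    0.97 -0.04]
```

View pics/w6.png

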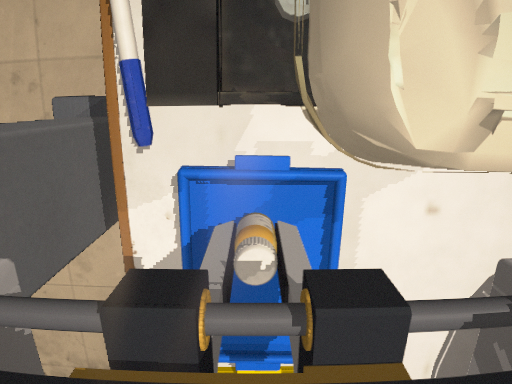

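```bash
python3 -m inch '[{"angular":[0,0,0],"linear":[0,0,0],"grip":-1},{"angular":[0,0,0],"linear":[0,0,0.3],"grip":-1},{"angular":[0,0,0],"linear":[0,0,0.7],"grip":-1},{"angular":[0,0,0],"linear":[0,0,0.8],"grip":-1},{"angular":[0,0,0],"linear":[0,0,0.8],"grip":-1},{"angular":[0,0,0],"linear":[0,0,0.8],"grip":-1},{"angular":[0,0,0],"linear":[0,0,0.8],"grip":-1},{"angular":[0,0,0],"linear":[0,0,0.8],"grip":-1}]'
```

```text
time: 19.12
tcp_pos: [0.4383, 0.0727, 0.0196]
orientation: [0.0, 0.704, 0.71, 0.0]
wrist_force: [-0.6, 0.2, 0.3]
gripper_width: 0.023
grasp_force: 30.0
```

```bash
python3 -m inch '[{"angular":[0,0,0],"linear":[0,0,0.15],"grip":-1},{"angular":[0,0,0],"linear":[0,0,0.2],"grip":-1},{"angular":[0,0,0],"linear":[0,0,0.2],"grip":-0.4},{"angular":[0,0,0],"linear":[0,0,0.2],"grip":-0.2},{"angular":[0,0,0],"linear":[0,0,0.2],"grip":0.1},{"angular":[0,0,0],"linear":[0,0,0.2],"grip":0.3},{"angular":[0,0,0],"linear":[0,0,0.2],"grip":0.3},{"angular":[0,0,0],"linear":[0,0,0.2],"grip":0.3}]'
python3 -m inch '[{"angular":[0,0,0],"linear":[0,0,0],"grip":0.3},{"angular":[0,0,0],"linear":[0,0,0],"grip":0.3},{"angular":[0,0,0],"linear":[0,0,-1],"grip":0.3},{"angular":[0,0,0],"linear":[0,0,-3],"grip":0.3},{"angular":[0,0,0],"linear":[0,0,-6],"grip":0.3},{"angular":[0,0,0],"linear":[0,0,-9],"grip":0.3},{"angular":[0,0,0],"linear":[-1,0,-12],"grip":0.3},{"angular":[0,0,0],"linear":[-4,0,-14],"grip":0.3}]'
python3 -m inch '[{"angular":[0,0,0],"linear":[-4,0,0],"grip":0.3},{"angular":[0,0,0],"linear":[-8,0,0],"grip":0.3},{"angular":[0,0,0],"linear":[-12,0,0],"grip":0.3},{"angular":[0,0,0],"linear":[-16,0,0],"grip":0.3},{"angular":[0,0,0],"linear":[-20,0,0],"grip":0.3},{"angular":[0,0,0],"linear":[-24,0,0],"grip":0.3},{"angular":[0,0,0],"linear":[-28,0,0],"grip":0.3},{"angular":[0,0,0],"linear":[-31.5,1,0],"grip":0.3}]'
python3 -m inch '[{"angular":[0,0,0],"linear":[-3.5,1.5,0],"grip":0.3},{"angular":[0,0,0],"linear":[-6.5,4,0],"grip":0.3},{"angular":[0,0,0],"linear":[-9.5,6.5,0],"grip":0.3},{"angular":[0,0,0],"linear":[-12,9,0],"grip":0.3},{"angular":[0,0,0],"linear":[-13.2,10.5,0],"grip":0.3},{"angular":[0,0,0],"linear":[-13.4,10.8,0],"grip":0.3},{"angular":[0,0,0],"linear":[-13.4,10.8,0],"grip":0.3},{"angular":[0,0,0],"linear":[-13.4,10.8,0],"grip":0.3}]'
python3 -c "
from h import *
st();snap('wrist','w7');st()"
```

```text
time: 19.78
tcp_pos: [0.4381, 0.0726, 0.0174]
orientation: [-0.0, 0.704, 0.71, -0.0]
wrist_force: [-0.0, 0.6, 0.3]
gripper_width: 0.0582
grasp_force: 0.0
time: 20.45
tcp_pos: [0.4398, 0.0343, 0.1613]
orientation: [0.001, 0.703, 0.712, 0.002]
wrist_force: [0.8, 0.5, -0.5]
gripper_width: 0.0616
grasp_force: 0.0
time: 21.12
tcp_pos: [0.4497, -0.2848, 0.1583]
orientation: [0.0, 0.705, 0.709, -0.0]
wrist_force: [1.0, 0.6, -0.1]
gripper_width: 0.0611
grasp_force: 0.0
time: 21.78
tcp_pos: [0.5595, -0.4145, 0.1574]
orientation: [-0.001, 0.704, 0.71, -0.0]
wrist_force: [0.2, -0.4, 0.7]
gripper_width: 0.0613
grasp_force: 0.0
t 21.78 tcp [ 0.5595 -0.4145  0.1574] x [-0.009  1.     0.001] y [ 1.     0.009 -0.001] z [-0.001  0.001 -1.   ] w 0.0613 g 0.0 j [-0.76  0.5   1.26 -0.    1.39 -0.77]
t 21.83 tcp [ 0.5593 -0.4142  0.1575] x [-0.009  1.     0.001] y [ 1.     0.009 -0.001] z [-0.001  0.001 -1.   ] w 0.0613 g 0.0 j [-0.76  0.5   1.26 -0.    1.39 -0.77]
```

View pics/w7.png

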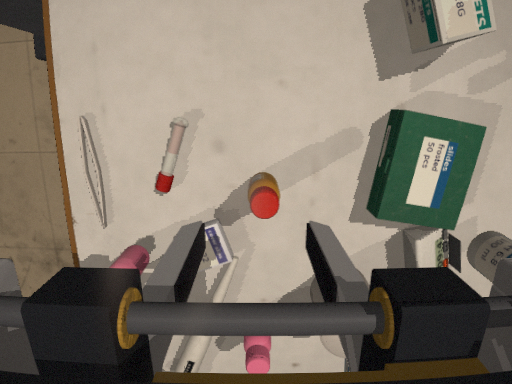

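The red cap with its amber body is at (264,205), the tube runs from (181,119) to (163,191), and the pink bottles are clear of the gripper.

Run:
```python
from h import *
_,m=load('w7'); print('cap',np.round(pix2plane(m,264.5,205,.078),4),'body',np.round(pix2plane(m,263.5,181,.04),4))
for z in (.006,.008,.012):
  a,b=pix2plane(m,181,119,z),pix2plane(m,163,191,z); print(np.round((a+b)/2,4),np.linalg.norm(a-b).round(4),np.degrees(np.arctan2(*(a-b)[:2])).round(1))
```

```text
cap [ 0.5666 -0.4216  0.078 ] body [ 0.5665 -0.4095  0.04  ]
[ 0.4706 -0.3914  0.006 ] 0.0797 17.0
[ 0.4712 -0.391   0.008 ] 0.0793 17.0
[ 0.4722 -0.3904  0.012 ] 0.0783 17.0
```

```bash
python3 -m inch '[{"angular":[0,0,0],"linear":[-0.4,0.5,0.5],"grip":0.5},{"angular":[0,0,0],"linear":[-0.4,0.5,2],"grip":0.5},{"angular":[0,0,0],"linear":[-0.4,0.5,5],"grip":0.5},{"angular":[0,0,0],"linear":[-0.4,0.5,8.5],"grip":0.5},{"angular":[0,0,0],"linear":[-0.4,0.5,11.5],"grip":0.5},{"angular":[0,0,0],"linear":[-0.4,0.5,13.3],"grip":0.5},{"angular":[0,0,0],"linear":[-0.4,0.5,13.8],"grip":0.5},{"angular":[0,0,0],"linear":[-0.4,0.5,13.8],"grip":0.5}]'
python3 -m inch '[{"angular":[0,0,0],"linear":[0,0,0],"grip":0},{"angular":[0,0,0],"linear":[0,0,0],"grip":-0.2},{"angular":[0,0,0],"linear":[0,0,0],"grip":-0.3},{"angular":[0,0,0],"linear":[0,0,0],"grip":-1},{"angular":[0,0,0],"linear":[0,0,0],"grip":-1},{"angular":[0,0,0],"linear":[0,0,0],"grip":-1},{"angular":[0,0,0],"linear":[0,0,0],"grip":-1},{"angular":[0,0,0],"linear":[0,0,0],"grip":-1}]'
python3 -m inch '[{"angular":[0,0,0],"linear":[0,0,0],"grip":-1},{"angular":[0,0,0],"linear":[0,0,0],"grip":-1},{"angular":[0,0,0],"linear":[0,0,0],"grip":-1},{"angular":[0,0,0],"linear":[0,0,0],"grip":-1},{"angular":[0,0,0],"linear":[0,0,0],"grip":-1},{"angular":[0,0,0],"linear":[0,0,0],"grip":-1},{"angular":[0,0,0],"linear":[0,0,0],"grip":-1},{"angular":[0,0,0],"linear":[0,0,0],"grip":-1}]'; python3 -c "from h import *;st()"
```

```text
time: 22.5
tcp_pos: [0.5636, -0.4176, 0.0172]
orientation: [-0.002, 0.704, 0.71, -0.0]
wrist_force: [-0.8, -0.1, 0.3]
gripper_width: 0.0704
grasp_force: 0.0
time: 23.17
tcp_pos: [0.5655, -0.4196, 0.0201]
orientation: [0.0, 0.704, 0.71, -0.0]
wrist_force: [0.2, 0.0, 2.0]
gripper_width: 0.0301
grasp_force: 30.0
time: 23.83
tcp_pos: [0.5655, -0.4197, 0.02]
orientation: [0.0, 0.704, 0.71, 0.0]
wrist_force: [-0.5, 1.2, 4.7]
gripper_width: 0.0302
grasp_force: 30.0
t 23.83 tcp [ 0.5655 -0.4197  0.02  ] x [-0.008  1.    -0.001] y [1.    0.008 0.001] z [ 0.001 -0.001 -1.   ] w 0.0302 g 30.0 j [-0.76  0.65  1.32 -0.    1.17 -0.77]
```

```bash
python3 -m inch '[{"angular":[0,0,0],"linear":[0,0,-0.7],"grip":-1},{"angular":[0,0,0],"linear":[0,0,-2.5],"grip":-1},{"angular":[0,0,0],"linear":[0,0,-5],"grip":-1},{"angular":[0,0,0],"linear":[0,-0.5,-8],"grip":-1},{"angular":[0,0,0],"linear":[0.7,-1.5,-10.3],"grip":-1},{"angular":[0,0,0],"linear":[2,-3.5,-11],"grip":-1},{"angular":[0,0,0],"linear":[4,-6,-11],"grip":-1},{"angular":[0,0,0],"linear":[6.5,-8.5,-11],"grip":-1}]'
python3 -m inch '[{"angular":[0,0,0],"linear":[3,-2,0],"grip":-1},{"angular":[0,0,0],"linear":[6.5,-3.2,0],"grip":-1},{"angular":[0,0,0],"linear":[10.3,-4,0],"grip":-1},{"angular":[0,0,0],"linear":[14.3,-4,0],"grip":-1},{"angular":[0,0,0],"linear":[18.3,-4,0],"grip":-1},{"angular":[0,0,0],"linear":[22.3,-4,0],"grip":-1},{"angular":[0,0,0],"linear":[26.3,-4,0],"grip":-1},{"angular":[0,0,0],"linear":[29.5,-4,0],"grip":-1}]'
python3 -m inch '[{"angular":[0,0,0],"linear":[2.5,0,0],"grip":-1},{"angular":[0,0,0],"linear":[4.5,0,0],"grip":-1},{"angular":[0,0,0],"linear":[5.7,0,0],"grip":-1},{"angular":[0,0,0],"linear":[6.2,0,0],"grip":-1},{"angular":[0,0,0],"linear":[6.2,0,1],"grip":-1},{"angular":[0,0,0],"linear":[6.2,0,3],"grip":-1},{"angular":[0,0,0],"linear":[6.2,0,5],"grip":-1},{"angular":[0,0,0],"linear":[6.2,0,6.5],"grip":-1}]'
python3 -c "
from h import *
st();snap('wrist','w8')"
```

```text
time: 24.5
tcp_pos: [0.479, -0.3555, 0.1299]
orientation: [0.001, 0.704, 0.71, -0.0]
wrist_force: [0.3, 0.8, -0.4]
gripper_width: 0.0302
grasp_force: 30.0
time: 25.17
tcp_pos: [0.4357, -0.0576, 0.1288]
orientation: [-0.001, 0.704, 0.71, -0.0]
wrist_force: [-0.1, 0.4, -0.3]
gripper_width: 0.03
grasp_force: 30.0
time: 25.83
tcp_pos: [0.4356, 0.0008, 0.0623]
orientation: [-0.001, 0.705, 0.71, -0.001]
wrist_force: [0.1, 1.0, -0.9]
gripper_width: 0.0304
grasp_force: 30.0
t 25.83 tcp [0.4356 0.0008 0.0623] x [-0.007  1.    -0.   ] y [ 1.     0.007 -0.002] z [-0.002 -0.    -1.   ] w 0.0304 g 30.0 j [-0.2   0.09  2.   -0.    1.05 -0.2 ]
```

View pics/w8.png

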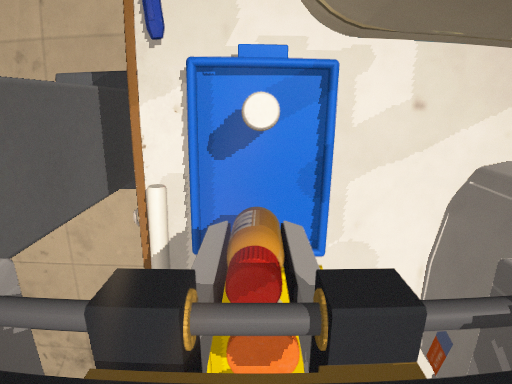

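The white-cap bottle stands upright in the blue tray at (261,110) and the red-cap bottle is over the free half. Lowering it.

```bash
python3 -m inch '[{"angular":[0,0,0],"linear":[0,0,1],"grip":-1},{"angular":[0,0,0],"linear":[0,0,2],"grip":-1},{"angular":[0,0,0],"linear":[0,0,2.8],"grip":-1},{"angular":[0,0,0],"linear":[0,0,3.3],"grip":-1},{"angular":[0,0,0],"linear":[0,0,3.6],"grip":-1},{"angular":[0,0,0],"linear":[0,0,3.6],"grip":-1},{"angular":[0,0,0],"linear":[0,0,3.6],"grip":-1},{"angular":[0,0,0],"linear":[0,0,3.6],"grip":-1}]'
```

```text
time: 26.55
tcp_pos: [0.4373, 0.0015, 0.0289]
orientation: [0.001, 0.704, 0.71, 0.0]
wrist_force: [-0.5, -0.5, -0.6]
gripper_width: 0.03
grasp_force: 30.0
```

```bash
python3 -m inch '[{"angular":[0,0,0],"linear":[0,0,0.2],"grip":-1},{"angular":[0,0,0],"linear":[0,0,0.36],"grip":-1},{"angular":[0,0,0],"linear":[0,0,0.36],"grip":-1},{"angular":[0,0,0],"linear":[0,0,0.36],"grip":-0.3},{"angular":[0,0,0],"linear":[0,0,0.36],"grip":-0.1},{"angular":[0,0,0],"linear":[0,0,0.36],"grip":0.1},{"angular":[0,0,0],"linear":[0,0,0.36],"grip":0.3},{"angular":[0,0,0],"linear":[0,0,0.36],"grip":0.3}]'
python3 -m inch '[{"angular":[0,0,0],"linear":[0,0,0],"grip":0.3},{"angular":[0,0,0],"linear":[0,0,0],"grip":0.3},{"angular":[0,0,0],"linear":[0,0,-1],"grip":0.3},{"angular":[0,0,0],"linear":[0,0,-3],"grip":0.3},{"angular":[0,0,0],"linear":[0,0,-6],"grip":0.3},{"angular":[0,0,0],"linear":[0,0,-9.5],"grip":0.3},{"angular":[0,0,0],"linear":[-1,0,-13],"grip":0.3},{"angular":[0,0,0],"linear":[-4,0,-14],"grip":0.3}]'
python3 -m inch '[{"angular":[0,0,0],"linear":[-4,0,0],"grip":0},{"angular":[0,0,0],"linear":[-8,0,0],"grip":0},{"angular":[0,0,0],"linear":[-12,0,0],"grip":0},{"angular":[0,0,4],"linear":[-16,0,0],"grip":0},{"angular":[0,0,8],"linear":[-20,0,0],"grip":0},{"angular":[0,0,12],"linear":[-24,0.5,0],"grip":0},{"angular":[0,0,15],"linear":[-28,1.5,0],"grip":0},{"angular":[0,0,17],"linear":[-31,2.7,0],"grip":0}]'
python3 -c "
from h import *
s,r=st()
d=r.T@(np.array([.4712,-.391,.12])-s['tcp_pos']);print(d*100)"
```

```text
time: 27.22
tcp_pos: [0.4367, 0.0016, 0.0249]
orientation: [-0.0, 0.704, 0.71, -0.0]
wrist_force: [0.9, -0.3, 0.6]
gripper_width: 0.0562
grasp_force: 0.0
time: 27.88
tcp_pos: [0.4405, -0.0374, 0.1713]
orientation: [0.004, 0.703, 0.712, 0.003]
wrist_force: [2.0, -0.2, 0.3]
gripper_width: 0.0611
grasp_force: 0.0
time: 28.55
tcp_pos: [0.4661, -0.3516, 0.1658]
orientation: [0.001, 0.803, 0.596, -0.0]
wrist_force: [0.5, -0.3, 0.2]
gripper_width: 0.047
grasp_force: 0.0
t 28.55 tcp [ 0.4661 -0.3516  0.1658] x [ 0.289  0.957 -0.001] y [ 0.957 -0.289  0.001] z [ 0.    -0.001 -1.   ] w 0.047 g 0.0 j [-0.79  0.26  1.56 -0.    1.32 -0.5 ]
[-3.61921452  1.62207209  4.58341866]
```

```bash
python3 -m inch '[{"angular":[0,0,0],"linear":[-1.5,0.6,1],"grip":0},{"angular":[0,0,0],"linear":[-3,1.2,2.5],"grip":0},{"angular":[0,0,0],"linear":[-3.7,1.6,5],"grip":0},{"angular":[0,0,0],"linear":[-3.7,1.6,8],"grip":0},{"angular":[0,0,0],"linear":[-3.7,1.6,10.5],"grip":0},{"angular":[0,0,0],"linear":[-3.7,1.6,12],"grip":0},{"angular":[0,0,0],"linear":[-3.7,1.6,12.4],"grip":0},{"angular":[0,0,0],"linear":[-3.7,1.6,12.4],"grip":0}]'
python3 -m inch '[{"angular":[0,0,0],"linear":[0,0,0],"grip":0},{"angular":[0,0,0],"linear":[0,0,0],"grip":0},{"angular":[0,0,0],"linear":[0,0,0],"grip":0},{"angular":[0,0,0],"linear":[0,0,0],"grip":0},{"angular":[0,0,0],"linear":[0,0,0],"grip":0},{"angular":[0,0,0],"linear":[0,0,0],"grip":0},{"angular":[0,0,0],"linear":[0,0,0],"grip":0},{"angular":[0,0,0],"linear":[0,0,0],"grip":0}]'
python3 -c "
from h import *
s,r=st()
d=r.T@(np.array([.4715,-.391,.005])-s['tcp_pos']);print(d*100)
im,m=snap('wrist','w9');hsv=cv2.cvtColor(im,cv2.COLOR_RGB2HSV)
k=cv2.inRange(hsv,(0,150,60),(8,255,255))|cv2.inRange(hsv,(174,150,60),(180,255,255))
n,l,s2,c=cv2.connectedComponentsWithStats(k)
for i in range(1,n):
  if s2[i,4]>30: print(s2[i],np.round(c[i]),np.round(pix2plane(m,*c[i],.01),4))"
```

```text
time: 29.22
tcp_pos: [0.4706, -0.3873, 0.0398]
orientation: [-0.002, 0.801, 0.598, -0.0]
wrist_force: [0.0, -0.4, 0.0]
gripper_width: 0.0469
grasp_force: 0.0
time: 29.88
tcp_pos: [0.4714, -0.3882, 0.041]
orientation: [0.0, 0.801, 0.598, -0.0]
wrist_force: [0.0, 0.9, -0.3]
gripper_width: 0.0467
grasp_force: 0.0
t 29.88 tcp [ 0.4714 -0.3882  0.041 ] x [ 0.284  0.959 -0.   ] y [ 0.959 -0.284  0.   ] z [ 0. -0. -1.] w 0.0467 g 0.0 j [-0.83  0.46  1.58 -0.    1.11 -0.54]
[-0.26460545  0.08405781  3.59675634]
[244 245  22  27 448] [255. 259.] [ 0.4613 -0.42    0.01  ]
```

```bash
python3 -m inch '[{"angular":[0,0,0],"linear":[-0.3,0,1],"grip":0},{"angular":[0,0,0],"linear":[-0.3,0,2],"grip":0},{"angular":[0,0,0],"linear":[-0.3,0,2.8],"grip":0},{"angular":[0,0,0],"linear":[-0.3,0,3.3],"grip":0},{"angular":[0,0,0],"linear":[-0.3,0,3.6],"grip":0},{"angular":[0,0,0],"linear":[-0.3,0,3.6],"grip":-0.2},{"angular":[0,0,0],"linear":[-0.3,0,3.6],"grip":-0.4},{"angular":[0,0,0],"linear":[-0.3,0,3.6],"grip":-0.6}]'
python3 -m inch '[{"angular":[0,0,0],"linear":[0,0,0],"grip":-1},{"angular":[0,0,0],"linear":[0,0,0],"grip":-1},{"angular":[0,0,0],"linear":[0,0,0],"grip":-1},{"angular":[0,0,0],"linear":[0,0,0],"grip":-1},{"angular":[0,0,0],"linear":[0,0,0],"grip":-1},{"angular":[0,0,0],"linear":[0,0,0],"grip":-1},{"angular":[0,0,0],"linear":[0,0,0],"grip":-1},{"angular":[0,0,0],"linear":[0,0,0],"grip":-1}]'
python3 -m inch '[{"angular":[0,0,0],"linear":[0,0,0],"grip":-1},{"angular":[0,0,0],"linear":[0,0,-0.5],"grip":-1},{"angular":[0,0,0],"linear":[0,0,-1.5],"grip":-1},{"angular":[0,0,0],"linear":[0,0,-3.5],"grip":-1},{"angular":[0,0,0],"linear":[0,0,-6],"grip":-1},{"angular":[0,0,0],"linear":[0,0,-8.5],"grip":-1},{"angular":[0,0,0],"linear":[0,0,-10.5],"grip":-1},{"angular":[0,0,0],"linear":[0,0,-12],"grip":-1}]'
python3 -c "from h import *;st()"
```

```text
time: 30.6
tcp_pos: [0.4709, -0.3913, 0.0052]
orientation: [0.0, 0.801, 0.598, 0.0]
wrist_force: [-0.5, -0.3, -0.2]
gripper_width: 0.0301
grasp_force: 0.0
time: 31.27
tcp_pos: [0.4708, -0.3913, 0.0053]
orientation: [0.0, 0.801, 0.598, 0.0]
wrist_force: [0.1, -0.2, 3.2]
gripper_width: 0.0097
grasp_force: 30.0
time: 31.93
tcp_pos: [0.4713, -0.3919, 0.1279]
orientation: [0.002, 0.801, 0.598, 0.0]
wrist_force: [-0.0, 0.3, -0.4]
gripper_width: 0.01
grasp_force: 30.0
t 31.93 tcp [ 0.4713 -0.3919  0.1279] x [ 0.284  0.959 -0.002] y [ 0.959 -0.284  0.003] z [ 0.002 -0.002 -1.   ] w 0.01 g 30.0 j [-0.83  0.35  1.52 -0.    1.26 -0.55]
```

```bash
python3 -m inch '[{"angular":[0,0,-4],"linear":[2,-1,-1.5],"grip":-1},{"angular":[0,0,-11],"linear":[5,-2.6,-2.7],"grip":-1},{"angular":[0,0,-18],"linear":[8.5,-4.4,-2.7],"grip":-1},{"angular":[0,0,-25],"linear":[12,-6.2,-2.7],"grip":-1},{"angular":[0,0,-32],"linear":[15.5,-8,-2.7],"grip":-1},{"angular":[0,0,-39],"linear":[19,-9.7,-2.7],"grip":-1},{"angular":[0,0,-46],"linear":[22.5,-11.4,-2.7],"grip":-1},{"angular":[0,0,-53],"linear":[25.6,-12.9,-2.7],"grip":-1}]'
python3 -c "
from h import *
s,r=st()
print(100*r.T@(np.array([.39,.12,.155])-s['tcp_pos']), np.degrees(np.arctan2(r[1,0],r[0,0])))"
```

```text
time: 32.6
tcp_pos: [0.4187, -0.1068, 0.1523]
orientation: [0.0, 0.448, 0.894, 0.0]
wrist_force: [0.1, -0.2, 0.2]
gripper_width: 0.0096
grasp_force: 30.0
t 32.6 tcp [ 0.4187 -0.1068  0.1523] x [-0.599  0.801 -0.   ] y [0.801 0.599 0.   ] z [ 0.  0. -1.] w 0.0096 g 30.0 j [-0.45 -0.05  1.93  0.    1.26 -1.09]
[19.87993001 11.29134518 -0.26760025] 126.81259509469159
```

```bash
python3 -m inch '[{"angular":[0,0,-6.5],"linear":[2.5,1.4,0],"grip":-1},{"angular":[0,0,-13.3],"linear":[5,2.8,0],"grip":-1},{"angular":[0,0,-20],"linear":[7.5,4.2,0],"grip":-1},{"angular":[0,0,-26.6],"linear":[10,5.6,0],"grip":-1},{"angular":[0,0,-33.3],"linear":[12.5,7,0],"grip":-1},{"angular":[0,0,-40],"linear":[15,8.5,0],"grip":-1},{"angular":[0,0,-46.6],"linear":[17.5,10,0],"grip":-1},{"angular":[0,0,-53],"linear":[19.9,11.3,0],"grip":-1}]'
python3 -m inch '[{"angular":[0,0,0],"linear":[0,3,0],"grip":-1},{"angular":[0,0,0],"linear":[0,6,0],"grip":-1},{"angular":[0,0,0],"linear":[0,9,0],"grip":-1},{"angular":[0,0,0],"linear":[0,12,0],"grip":-1},{"angular":[0,0,0],"linear":[0,14.5,0],"grip":-1},{"angular":[0,0,0],"linear":[0,16,0],"grip":-1},{"angular":[0,0,0],"linear":[0,16,0],"grip":-1},{"angular":[0,0,0],"linear":[0,16,0],"grip":-1}]'
python3 -c "
from h import *
st();snap('wrist','w10');st()"
```

```text
time: 33.27
tcp_pos: [0.392, 0.1197, 0.1526]
orientation: [0.001, 0.002, 1.0, 0.0]
wrist_force: [1.5, 0.8, -1.1]
gripper_width: 0.0098
grasp_force: 30.0
time: 33.93
tcp_pos: [0.3935, 0.2784, 0.1521]
orientation: [0.0, 0.004, 1.0, -0.0]
wrist_force: [-0.0, -0.5, -0.9]
gripper_width: 0.0097
grasp_force: 30.0
t 33.93 tcp [0.3935 0.2784 0.1521] x [-1.     0.007 -0.   ] y [ 0.007  1.    -0.001] z [ 0.    -0.001 -1.   ] w 0.0097 g 30.0 j [ 0.44  0.06  1.82 -0.    1.26 -1.13]
t 33.98 tcp [0.3935 0.2778 0.152 ] x [-1.     0.009  0.   ] y [ 0.009  1.    -0.001] z [-0.    -0.001 -1.   ] w 0.0095 g 30.0 j [ 0.44  0.06  1.82 -0.    1.26 -1.13]
```

View pics/w10.png

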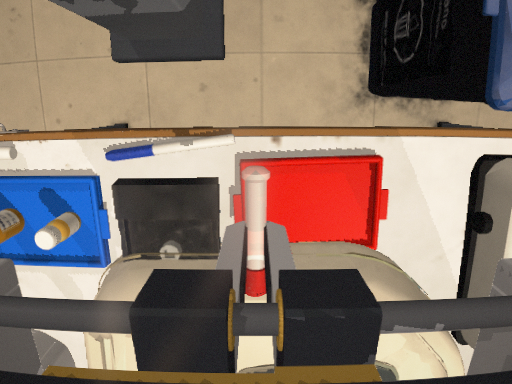

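The tube is held straight, from (257,172) to (256,297). The red tray's corners are at (240,163), (382,156) and (378,247).

Run:
```python
from h import *
_,m=load('w10')
q=[pix2plane(m,u,v,.013) for u,v in [(240,163),(382,156),(378,247)]]; print(np.round(q,4))
u=q[1]-q[0]; print(np.linalg.norm(u),np.linalg.norm(q[2]-q[1]),'yaw from y',np.degrees(np.arctan2(-u[0],u[1])))
c=(q[0]+q[2])/2; print('c',np.round(c,4))
for z in(.152,.155,.16):print(z,np.round(pix2plane(m,257,170,z),4),np.round(pix2plane(m,256,297,z),4))
```

```text
[[0.373  0.262  0.013 ]
 [0.3664 0.4064 0.013 ]
 [0.4672 0.4119 0.013 ]]
0.1445527953435438 0.10091606382755505 yaw from y 2.6181464580264535
c [0.4201 0.3369 0.013 ]
0.152 [0.3528 0.2786 0.152 ] [0.436  0.2775 0.152 ]
0.155 [0.3522 0.2786 0.155 ] [0.434  0.2775 0.155 ]
0.16 [0.3512 0.2785 0.16  ] [0.4307 0.2775 0.16  ]
```

```bash
python3 -m inch '[{"angular":[0,0,-1],"linear":[-0.5,1.5,1],"grip":-1},{"angular":[0,0,-2.5],"linear":[-1.2,3.5,2.5],"grip":-1},{"angular":[0,0,-2.5],"linear":[-2.2,5.2,5],"grip":-1},{"angular":[0,0,-2.5],"linear":[-2.6,5.8,7.5],"grip":-1},{"angular":[0,0,-2.5],"linear":[-2.6,5.8,9.5],"grip":-1},{"angular":[0,0,-2.5],"linear":[-2.6,5.8,11],"grip":-1},{"angular":[0,0,-2.5],"linear":[-2.6,5.8,12],"grip":-1},{"angular":[0,0,-2.5],"linear":[-2.6,5.8,12],"grip":-1}]'
python3 -c "
from h import *
im,m=snap('wrist','w11')
s,r=st();print(s['wrist_force'])
im,m=snap('wrist','w11');s,r=st();s=robot.state();print(100*r.T@(np.array([.4195,.336,.0105])-s['tcp_pos']))"
```

```text
time: 34.65
tcp_pos: [0.4187, 0.3337, 0.0296]
orientation: [-0.002, -0.016, 1.0, -0.001]
wrist_force: [-0.8, 0.3, -0.7]
gripper_width: 0.0093
grasp_force: 30.0
t 34.7 tcp [0.4197 0.3345 0.0311] x [-0.999 -0.033  0.002] y [-0.033  0.999 -0.001] z [-0.002 -0.001 -1.   ] w 0.0095 g 30.0 j [ 0.51  0.34  1.77 -0.    1.03 -1.09]
[ 0.21334906  0.7812107  -0.03802852]
t 34.75 tcp [0.4207 0.3353 0.0322] x [-0.999 -0.033 -0.   ] y [-0.033  0.999 -0.   ] z [ 0. -0. -1.] w 0.0095 g 30.0 j [ 0.51  0.34  1.77 -0.    1.03 -1.09]
[0.1169948  0.07571913 2.1742132 ]
```

View pics/w11.png

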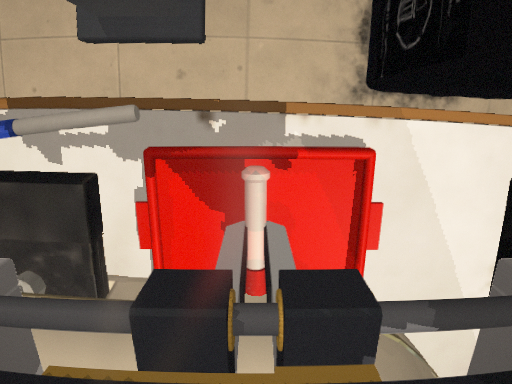

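The tube is centred in y. Its near tip is at (256,167) and the near wall's outer edge at row 149, so I'll check the gap.

Run:
```python
from h import *
_,m=load('w11')
print(np.round([pix2plane(m,256,149,.013),pix2plane(m,256,160,.013),pix2plane(m,256,167,.035),pix2plane(m,256,295,.037)],4))
```

```text
[[0.3693 0.3322 0.013 ]
 [0.3762 0.3324 0.013 ]
 [0.3765 0.3324 0.035 ]
 [0.4567 0.3351 0.037 ]]
```

```bash
python3 -m inch '[{"angular":[0,0,0],"linear":[-0.4,0,0],"grip":-1},{"angular":[0,0,0],"linear":[-0.4,0,0.5],"grip":-1},{"angular":[0,0,0],"linear":[-0.4,0,1],"grip":-1},{"angular":[0,0,0],"linear":[-0.4,0,1.5],"grip":-1},{"angular":[0,0,0],"linear":[-0.4,0,1.9],"grip":-1},{"angular":[0,0,0],"linear":[-0.4,0,2.1],"grip":-1},{"angular":[0,0,0],"linear":[-0.4,0,2.1],"grip":-1},{"angular":[0,0,0],"linear":[-0.4,0,2.1],"grip":-1}]'
```

```text
time: 35.42
tcp_pos: [0.4241, 0.3361, 0.0106]
orientation: [-0.0, -0.017, 1.0, -0.0]
wrist_force: [-0.8, -0.2, -0.6]
gripper_width: 0.0099
grasp_force: 30.0
```

Now I'll release the tube, lift straight up and back off toward −x, then look from the fixed cameras.

```bash
python3 -m inch '[{"angular":[0,0,0],"linear":[0,0,0],"grip":-0.8},{"angular":[0,0,0],"linear":[0,0,0],"grip":-0.6},{"angular":[0,0,0],"linear":[0,0,0],"grip":-0.4},{"angular":[0,0,0],"linear":[0,0,0],"grip":-0.2},{"angular":[0,0,0],"linear":[0,0,0],"grip":-0.1},{"angular":[0,0,0],"linear":[0,0,0],"grip":-0.1},{"angular":[0,0,0],"linear":[0,0,0],"grip":-0.1},{"angular":[0,0,0],"linear":[0,0,0],"grip":-0.1}]'
python3 -m inch '[{"angular":[0,0,0],"linear":[0,0,0],"grip":-0.1},{"angular":[0,0,0],"linear":[0,0,-1],"grip":-0.1},{"angular":[0,0,0],"linear":[0,0,-3],"grip":-0.1},{"angular":[0,0,0],"linear":[0,0,-6],"grip":-0.1},{"angular":[0,0,0],"linear":[1,0,-10],"grip":-0.1},{"angular":[0,0,0],"linear":[2,0,-14],"grip":-0.1},{"angular":[0,0,0],"linear":[3,0,-17],"grip":-0.1},{"angular":[0,0,0],"linear":[3,0,-18],"grip":-0.1}]'
python3 -c "
from h import *
st();snap('wrist','w12');snap('top','top1');snap('side','side1')
w=cv2.imread('pics/w12.png');t=cv2.imread('pics/top1.png');s=cv2.imread('pics/side1.png')
a=cv2.resize(w,(400,300));b=cv2.resize(t[140:248,200:344],(400,300));c=cv2.resize(s[150:300,160:360],(400,300));d=cv2.resize(t[140:248,290:434],(400,300))
cv2.imwrite('pics/fin.png',np.vstack([np.hstack([a,b]),np.hstack([c,d])]))"
```

```text
time: 36.08
tcp_pos: [0.4243, 0.3361, 0.0109]
orientation: [0.0, -0.017, 1.0, 0.0]
wrist_force: [0.5, -0.3, 0.2]
gripper_width: 0.0421
grasp_force: 0.0
time: 36.75
tcp_pos: [0.3959, 0.337, 0.1976]
orientation: [0.004, -0.018, 1.0, 0.003]
wrist_force: [0.7, 0.0, -0.4]
gripper_width: 0.0423
grasp_force: 0.0
t 36.75 tcp [0.3959 0.337  0.1976] x [-0.999 -0.035 -0.009] y [-0.036  0.999  0.005] z [ 0.009  0.006 -1.   ] w 0.0423 g 0.0 j [ 0.54  0.09  1.69  0.    1.35 -1.07]
```

View pics/fin.png

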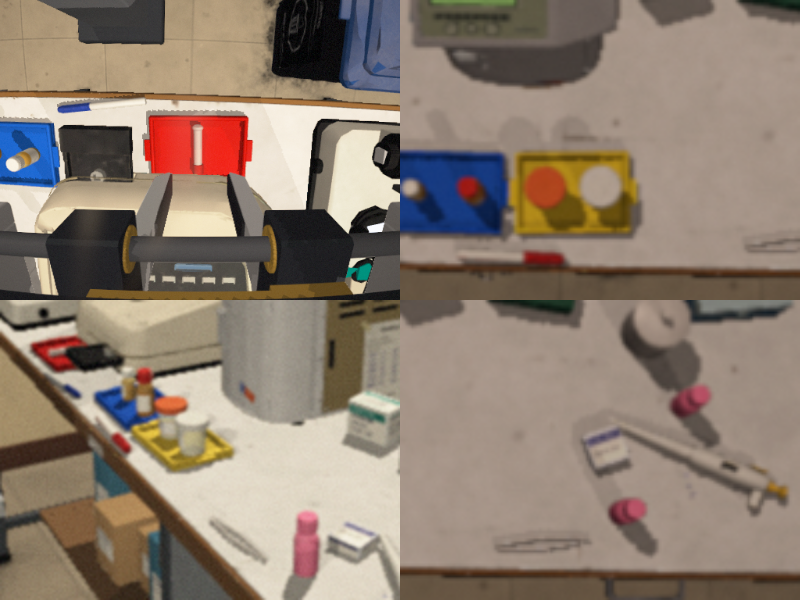

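The composite shows both cups upright in the yellow tray and both bottles upright in the blue one. The tube lies flat inside the red tray at (197,145). The forceps, carton and pink bottles haven't moved. Handing in.

```bash
python3 -c "from cell import robot;print(robot.job_done())"
```

```text
the job is handed in; nothing more can be done
None
```

The job is handed in at about 37 s of the 134 s allowed: both cups stand in the yellow tray, both amber bottles stand in the blue tray and the blood tube lies flat in the red tray, with the forceps, carton and pink look-alikes left where they were.

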